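Lean the tall chopping board on the upstand to air

ROBOT

A 7-joint arm with a two-finger parallel gripper is mounted at the origin on the work surface. World frame = base frame: x ahead of the robot, y to its left, z up, the work surface at z = 0. Lengths are in m, angles in rad, forces in N, time in s.
With the tool pointing down it reaches from about 0.425 to 0.875 m from the base axis. Payload 4.7 kg.
Tool frame: the origin (TCP) lies midway between the tips of the shut fingers; the grasp point (between the pads) lies 19 mm behind it; z points along the fingers, y is the line along which they close (so a half turn about z gives the same grasp; the last joint's range is limited). The gripper opens to 85 mm and grips with 20 to 120 N. Pads are 22 mm wide; open, the fingers measure 114 mm over their backs; the gripper's body (76 mm by 85 mm) begins 54 mm behind the grasp point. The pads swing forward as they close: fully open they stand 13 mm farther back than shut.
Start: joints at [1.198, 0.321, -0.07, 1.45, 0.023, 1.371, -0.057], TCP at [0.245, -0.602, 0.231] pointing down, gripper open.
Joint ranges: [-2.86, 2.86], [-0.3, 2.09], [-1.38, 1.24], [0.06, 2.45], [-1.56, 4.7], [0.09, 2.05], [-2.69, 2.69]. Speed limits (rad/s): [2.57, 2.57, 3.14, 3.14, 3.14, 3.14, 3.14].

INTERFACE

Orientations are given as a unit quaternion [x, y, z, w].
In Python, from cell import ctrl, eoat, kinematics, optics gives the robot as it stands. Calls block until the motion is done:
- ctrl.move_ptp(position, orientation): joint-space move of the TCP to a pose.
- ctrl.move_l(position, rate=0.15, attitude=None, threshold=None): straight line of the TCP; attitude=None keeps the orientation; rate is the mean speed in m/s. With threshold (N) it stops when the force on the tool has changed by that much, and returns True; else False.
- ctrl.movej(angles): joint-space move.
- eoat.move_gripper(opening, force=None): finger opening in m; force is the grip in N (None keeps the last); returns when the fingers have stopped.
- ctrl.pause(seconds).
- kinematics.ik(position, orientation): joint angles nearest the present ones, or None.
- ctrl.state(): the state.
- optics.get_image(name): name is "scene" or "side" or "wrist"; returns the picture (480x640x3 uint8, red, green, blue); there is no depth.
- optics.camera_params(name): a dict with "fx", "fy", "cx", "cy" (pixels), "view" (4x4, takes a point from world to camera coordinates). Camera axes: x right, y down, z forward; pixel columns grow to the right and rows downward; lengths in m; the calibration is good to about 2 mm. A picture is of the moment at which its call begins: read the wrist's pose just before it. camera_params takes no time and is no camera call; for the wrist camera it gives the pose at the moment of the call.
A pose or a line that the arm cannot do raises ctrl.PlanningError and nothing moves.
- ctrl.hand_in(): hands the job in; it is judged then, once.
Trained networks look in the newest picture that a camera, given by its name, has taken for a name from the list of things; names that differ only in an ending like _2 or _b are one class to them, and where a whole thing is asked for, a point or a joint stands for the part that bears it (a point fixed in the world has none). Each returns a list of dicts, best first, with "confidence" (0 to 1); they miss things now and then, are a little off and sometimes report something else, mostly with a low value. They report only what shows in the picture. A call takes as long as a camera call. They do not tell look-alikes from the thing itself.
- optics.cut_out(camera, target): "pixels" (480x640 bool, what is visible of it).
- optics.mark_of(camera, target): "point" ([x, y, z] in m, in world coordinates, good to about 4 mm: a listed point, or the origin of a listed thing).
The state is a dict: "t": time; "joints": joint angles; "qvel": joint speeds; "joint_efforts": joint torques, N m; "tcp_pos": TCP position; "tool_rot": TCP orientation; "contact_force": force on the tool from outside, world axes, zero at the start; "moment": the same for the moment, N m; "grip_width": finger opening in m; "gripper_force": force on a finger pad.
Only numpy, scipy, OpenCV 4.12 (cv2) and the standard library are available. Lean on these libraries where they do the work, as an engineer would, in place of code of your own. Each camera call takes 0.05 s, during which the arm holds its last target. There are 200 camera calls.

TASK

First pull the foot rail fully out from the upstand, all the way to its stop. Then lift the taller of the two chopping boards straight out of the dowel rack and lean it back against the upstand with its foot on the worktop, square and close against the rail, roughly centred between the rail's two guide strips; hold it until it rests on the upstand rather than letting it fall back, then let go. Leave the short board, the mug, the jar and the mill alone.

Things in the scene. Friction and masses are not known exactly. Their poses are not given: they have to be found in the camera images.
- upstand: low grey stone wall on the worktop, fixed, 400 long x 22 thick x 130 high. Origin: foot of its face, midway along, at worktop height; x along the wall, y square away from the face (the side for rail and board), z up. Two fixed aluminium guide strips (12 wide, 5 high) lie on the worktop at x = -135 and 135, from the face to y = 115.
- rail (a joint): travel of the foot rail, m: 0 = pushed in to the upstand, 0.055 = fully out at its hard stop, growing along the upstand's +y; 2 N friction, stays where left. The rail: aluminium bar 300 long (upstand's x), 16 thick (y), from 6 to 26 above the worktop; its face towards the upstand is 30 from the upstand's face at 0 and 85 at 0.055.
- rail_grip (a point): grip point on the axis of the rail's black upright tab, 45 above the worktop. The tab is 24 wide (along the upstand's x), 14 thick (y), from 8 to 58 above the worktop, midway along the bar and 38 in front of its centreline (upstand's +y), joined by a low neck 24 wide, top 16 above the worktop.
- rail_face (a point): middle of the lower edge of the rail's face towards the upstand, 6 above the worktop.
- rack: light wooden dowel rack, fixed: plate 200 (x) x 190 (y) x 12 high, two slots along x at y = -37.5 and 37.5. Each slot is lined by two pairs of dowels (10 diameter, at x = -50 and 50) standing 70 above the plate, 19 mm gap in y. Origin: centre of the underside, z up. Either board may be in either slot.
- tall_board: the taller wooden chopping board, 160 wide (its x) x 15 thick (its y) x 220 tall (its z), about 0.37 kg; stands upright on the rack's plate in one slot, its y along the rack's y, leaning at most 4 degrees. Origin: centre of its bottom edge face; z points to its top edge.
- tall_board_top (a point): centre of the tall board's top edge, 220 from its origin.
- short_board: the shorter wooden chopping board, 130 wide x 15 thick x 140 tall, upright in the other slot; stays there. Origin: centre of its bottom edge face.
- mug: white mug, 80 diameter, 90 high with a side handle; stays put. Origin: centre of its underside.
- jar: glass jar with steel lid, 72 diameter, 100 high; stays put. Origin: centre of its underside.
- mill: dark wooden pepper mill, 56 diameter, 152 high; stays put. Origin: centre of its underside.
Mind the look-alikes: they are no part of the job. What is shaped like the tall_board but green is not meant.

How it is judged:
On the way, in this order (a step that is already met when the one before it is completed fails the run):
1. the foot rail is pulled fully out while the tall board is still in the rack (value of joint rail above 0.051 m and distance of tall_board from where it was at the start of the episode below 0.03 m), for 0.2 s.
2. the tall board is lifted clear of the rack's dowels (height (world z) of tall_board above 0.084 m), for 0.1 s.
3. the tall board touches the upstand, tilted back 17 to 36 degrees, while still in the fingers (contact force between the fingers and tall_board above 0.5 N and contact force between tall_board and upstand above 0.1 N and angle between tall_board's own z axis and vertical between 0.3 and 0.63 rad and height (world z) of tall_board below 0.02 m), for 0.05 s.
At the end, for the whole second after the job is handed in: The rail is fully out (within 4 mm of its stop); the tall board rests, at rest, on the upstand leaning back 24 to 33 degrees from upright, its foot on the worktop and within about 9 mm of the rail, square to the wall within 7 degrees and centred within 55 mm (value of joint rail above 0.051 m and angle between tall_board's own z axis and vertical between 0.42 and 0.58 rad and angle between the x axis of tall_board and the x axis of upstand, either way round below 0.12 rad and y of tall_board in the frame of upstand between 0.069 and 0.085 m and x of tall_board in the frame of upstand between -0.055 and 0.055 m and y of tall_board_top in the frame of upstand below -0.01 m and height (world z) of tall_board below 0.01 m and contact force between tall_board and upstand above 0.1 N and linear speed of tall_board below 0.02 m/s and angular speed of tall_board below 0.1 rad/s); the robot touches nothing.
It fails at once if the tall board falls over freely near the upstand (turns faster than 2.5 rad/s with no finger on it) (angular speed of tall_board above 2.5 rad/s and contact force between the fingers and tall_board below 0.1 N and horizontal distance between tall_board and upstand below 0.2 m).
It fails at once if the short board is moved more than 25 mm (distance of short_board from where it was at the start of the episode above 0.025 m).
It fails at once if the mug is moved more than 30 mm or tipped (distance of mug from where it was at the start of the episode above 0.03 m or angle between mug's own z axis and vertical above 0.5 rad).
It fails at once if the jar is moved more than 30 mm or tipped (distance of jar from where it was at the start of the episode above 0.03 m or angle between jar's own z axis and vertical above 0.5 rad).
It fails at once if the mill is moved more than 30 mm or tipped (distance of mill from where it was at the start of the episode above 0.03 m or angle between mill's own z axis and vertical above 0.5 rad).
It also fails if it takes over 67 s, if anything falls off the work surface, if the arm or the gripper's body presses on something with over 40 N, if the wrist force passes 120 N, or if a joint passes its speed limit or range.

## Working session

There is one attempt and no reset: what is moved stays moved. The work goes in short steps, each a Python script; the robot and the scene stay as the last script left them, time stands still between calls to the robot, and variables do not carry over. Pictures are saved under pics/ and viewed, at most 10 in all, crops included, and the job is handed in when it is done.

```bash
mkdir -p pics; ls; python3 - <<'E'
from cell import ctrl, eoat, kinematics, optics
import cv2,numpy as np
for c in ["scene","side"]:
    im=optics.get_image(c); cv2.imwrite(f"pics/{c}0.png",im[:,:,::-1])
    p=optics.camera_params(c); print(c,np.round(np.linalg.inv(p["view"])[:3,3],3),p["fx"])
    for t in ["upstand","rail_grip","rail_face","rack","tall_board","tall_board_top","short_board","mug","jar","mill"]:
        print(t,[(np.round(d["point"],3).tolist(),round(d["confidence"],2)) for d in optics.mark_of(c,t)][:3])
print(ctrl.state())
E
```

```text
pics
scene [ 1.305 -0.444  1.125] 580.313885875935
upstand [([0.532, -0.254, 0.001], 0.77)]
rail_grip [([0.525, -0.18, 0.044], 0.7)]
rail_face [([0.529, -0.225, 0.005], 0.98)]
rack [([0.529, 0.211, 0.005], 0.74)]
tall_board [([0.535, 0.246, 0.01], 0.76), ([0.281, 0.372, -0.003], 0.59)]
tall_board_top [([0.28, 0.371, 0.22], 0.86), ([0.535, 0.246, 0.23], 0.72)]
short_board [([0.524, 0.173, 0.015], 0.9), ([0.536, -0.257, 0.001], 0.26)]
mug [([0.463, 0.456, -0.001], 0.76), ([0.522, 0.169, 0.015], 0.54)]
jar [([0.723, 0.254, -0.0], 0.82)]
mill [([0.783, 0.041, -0.003], 0.56)]
side [0.053 0.709 0.96 ] 470.91880608622677
upstand [([0.54, -0.257, 0.001], 0.91), ([0.536, 0.251, 0.23], 0.67)]
rail_grip [([0.522, -0.18, 0.044], 0.6)]
rail_face [([0.535, -0.225, 0.006], 0.78), ([0.534, 0.249, 0.016], 0.17)]
rack [([0.525, 0.211, -0.0], 0.86)]
tall_board [([0.283, 0.368, -0.001], 0.82), ([0.536, 0.248, 0.017], 0.71)]
tall_board_top [([0.533, 0.245, 0.234], 0.85), ([0.279, 0.366, 0.22], 0.66), ([0.719, 0.253, -0.0], 0.4)]
short_board [([0.522, -0.181, 0.044], 0.72), ([0.52, 0.173, 0.009], 0.62), (
[... 163 characters left out ...]
rray([ 1.19809692,  0.32097983, -0.07010067,  1.45049533,  0.02261118,
        1.37080006, -0.0568895 ]), 'qvel': array([ 0.00052934, -0.00138563,  0.00032533,  0.00095971, -0.00035967,
        0.00091628, -0.00180415]), 'joint_efforts': array([ 1.46419011e-04, -4.93413913e+01, -3.81281935e-01, -3.14588249e+01,
        1.35202421e-02,  1.53442841e-03,  2.95049131e-05]), 'tcp_pos': array([ 0.24517921, -0.6020095 ,  0.231364  ]), 'tool_rot': array([ 9.81353394e-01,  1.92212156e-01, -1.67001596e-05,  5.71175678e-05]), 'contact_force': array([ 0.03561028, -0.17735507, -0.19870897]), 'moment': array([ 0.04554695,  0.03258539, -0.03007063]), 'gripper_force': 0.0, 'grip_width': 0.08560476843050575}
```

View pics/scene0.png

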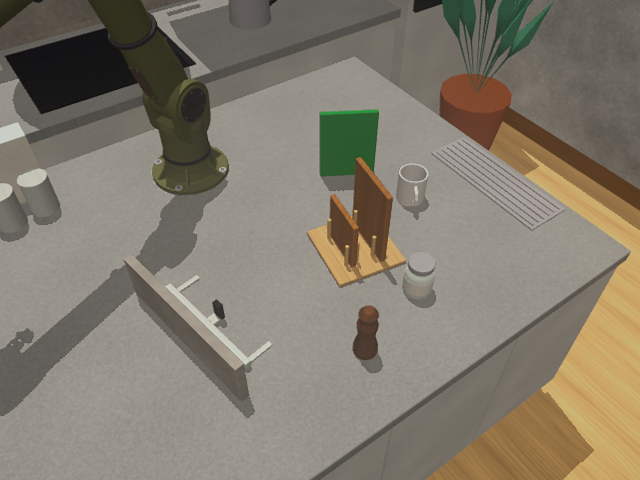

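View pics/side0.png

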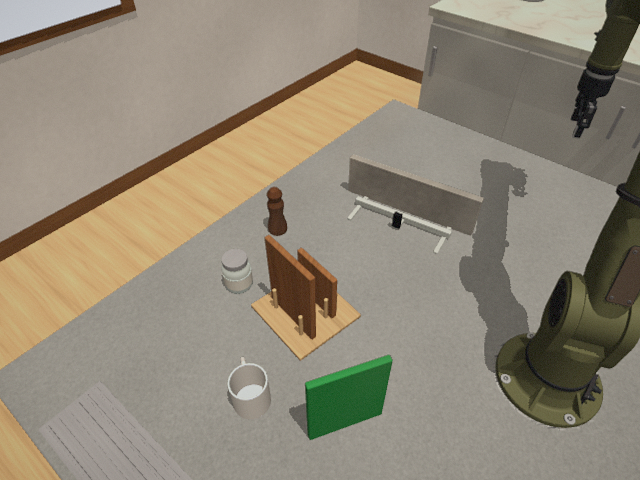

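The brown tall board stands in the rack's rear (+y) slot; in the scene image its top runs from about (358,160) to (390,228). The green look-alike is near (348,142). The upstand runs from about (127,260) to (245,390), with its rail and tab (218,310) on the +y side. Next I'll fit silhouettes to get yaw and lean.

```bash
cat > h.py <<'E'
from cell import ctrl, eoat, kinematics, optics
import cv2,numpy as np
from scipy.optimize import minimize
from scipy.spatial.transform import Rotation as R
def proj(c,P):
    p=optics.camera_params(c); q=P@p["view"][:3,:3].T+p["view"][:3,3]
    return np.c_[q[:,0]/q[:,2]*p["fx"]+p["cx"],q[:,1]/q[:,2]*p["fy"]+p["cy"]]
def box(lo,hi): return np.array([[x,y,z] for x in(lo[0],hi[0]) for y in(lo[1],hi[1]) for z in(lo[2],hi[2])])
def hullmask(c,P):
    h=cv2.convexHull((proj(c,P)*16).astype(np.int32)); m=np.zeros((480,640),np.uint8)
    cv2.fillConvexPoly(m,h,1,cv2.LINE_8,4); return m>0
def mask(c,name,near):
    optics.get_image(c); u=proj(c,np.array([near]))[0]
    best=None
    for d in optics.cut_out(c,name):
        ys,xs=np.nonzero(d["pixels"])
        e=np.hypot(xs.mean()-u[0],ys.mean()-u[1])
        if best is None or e<best[0]: best=(e,d["pixels"],d["confidence"])
    print(c,name,best and (round(best[0],1),best[1].sum(),best[2])); return best and best[1]
def fit(B,z,masks,p0,step):
    # p: x,y,yaw,lean(about own x)
    def pts(p): return B@R.from_euler('ZX',[p[2],p[3] if len(p)>3 else 0]).as_matrix().T+[p[0],p[1],z]
    def cost(p):
        s=0
        for c,m in masks.items():
            h=hullmask(c,pts(p)); s+=1-(h&m).sum()/(h|m).sum()
        return s
    sim=np.vstack([p0]+[np.array(p0)+np.eye(len(p0))[i]*step[i] for i in range(len(p0))])
    r=minimize(cost,p0,method='Nelder-Mead',options=dict(initial_simplex=sim,xatol=1e-4,fatol=1e-4))
    return r.x,r.fun
DOWN=R.from_euler('x',np.pi)
E
python3 - <<'E'
from h import *
U=box([-.2,-.022,0],[.2,0,.13]); T=box([-.08,-.0075,0],[.08,.0075,.22])
mu={c:mask(c,"upstand",[.535,-.265,.065]) for c in("scene","side")}
mt={c:mask(c,"tall_board",[.535,.247,.13]) for c in("scene","side")}
for ms in (mu,{"scene":mu["scene"]},{"side":mu["side"]}): print("U",fit(U,0,ms,[.535,-.255,0.],[.01,.01,.06]))
for ms in (mt,{"scene":mt["scene"]},{"side":mt["side"]}): print("T",fit(T,.012,ms,[.535,.247,0.,0.],[.01,.01,.06,.04]))
def tq(yaw,th): return (R.from_euler('z',yaw)*R.from_euler('x',th)*DOWN).as_quat()
for th in (0,.5):
  for f in(0,np.pi/2,-np.pi/2,np.pi):
    for p in([.53,-.29,.2],[.535,.247,.3],[.525,-.18,.03]):
        q=(R.from_euler('x',th)*DOWN*R.from_euler('z',f)).as_quat(); j=kinematics.ik(p,q)
        print(th,round(f,1),p,None if j is None else np.round(j,2))
E
```

```text
scene upstand (np.float64(7.3), np.int64(4445), 0.69)
side upstand (np.float64(4.3), np.int64(5252), 0.68)
scene tall_board (np.float64(0.8), np.int64(2542), 0.94)
side tall_board (np.float64(2.5), np.int64(2921), 0.66)
U (array([ 0.53799512, -0.2604087 ,  0.16354246]), np.float64(0.10673933012643477))
U (array([ 0.53329696, -0.2598016 ,  0.16879405]), np.float64(0.0497640497640498))
U (array([ 0.54211638, -0.26445765,  0.14926216]), np.float64(0.033345615327929234))
T (array([ 0.53413999,  0.24763765, -0.20825795,  0.01031303]), np.float64(0.19380306711834283))
T (array([ 0.5322465 ,  0.25042998, -0.2056711 ,  0.02023048]), np.float64(0.08293925063659513))
T (array([ 0.53832684,  0.24430673, -0.19630567,  0.01062386]), np.float64(0.10114091890225096))
0 0 [0.53, -0.29, 0.2] [ 0.7   0.26 -0.29  1.61  0.08  1.29 -1.17]
0 0 [0.535, 0.247, 0.3] [-0.15  0.19 -0.38  1.49  0.07  1.48 -2.1 ]
0 0 [0.525, -0.18, 0.03] [ 0.64  0.34 -0.41  1.89  0.16  0.95 -1.42]
0 1.6 [0.53, -0.29, 0.2] [-0.39  0.38  1.07  1.64 -0.34  1.32 -2.41]
0 1.6 [0.535, 0.247, 0.3] [ 0.44  0.37 -1.18  1.47  0.34  1.53  
[... 621 characters left out ...]
0.39  1.28 -1.72]
0.5 0 [0.525, -0.18, 0.03] [ 0.77  0.52 -0.28  1.72 -0.32  1.19 -0.9 ]
0.5 1.6 [0.53, -0.29, 0.2] [ 0.67  0.47  0.01  1.4  -0.39  1.6  -2.41]
0.5 1.6 [0.535, 0.247, 0.3] None
0.5 1.6 [0.525, -0.18, 0.03] [ 0.62  0.51 -0.09  1.72 -0.41  1.21 -2.4 ]
0.5 -1.6 [0.53, -0.29, 0.2] [ 1.    0.51 -0.46  1.38 -0.2   1.57  0.59]
0.5 -1.6 [0.535, 0.247, 0.3] [ 0.06  0.09 -0.26  1.68 -0.49  1.3  -0.09]
0.5 -1.6 [0.525, -0.18, 0.03] [ 0.98  0.57 -0.54  1.71 -0.17  1.17  0.56]
0.5 3.1 [0.53, -0.29, 0.2] [ 1.07  0.54 -0.57  1.38 -0.15  1.56  2.13]
0.5 3.1 [0.535, 0.247, 0.3] [ 0.6   0.14 -0.85  1.66 -0.39  1.28  1.42]
0.5 3.1 [0.525, -0.18, 0.03] [ 0.99  0.57 -0.56  1.71 -0.16  1.17  2.12]
```

```bash
cat >> h.py <<'E'
O=np.array([.536,-.256,0]); YU=.162
RU=R.from_euler('z',YU)
def up(x,y,z): return O+RU.apply([x,y,z])
def q(yaw,th=0): return (R.from_euler('z',yaw)*R.from_euler('x',th)*DOWN).as_quat()
def toU(p): return RU.inv().apply(np.array(p)-O)
def st():
    s=ctrl.state(); print("t",round(s["t"],1),"tcp",np.round(s["tcp_pos"],4),"U",np.round(toU(s["tcp_pos"]),4),"F",np.round(s["contact_force"],1),"M",np.round(s["moment"],2),"w",round(s["grip_width"],4),"gf",round(s["gripper_force"],1)); return s
E
python3 - <<'E'
from h import *
eoat.move_gripper(.06,40)
ctrl.move_ptp(up(0,.077,.22),q(YU)); st()
print(ctrl.move_l(up(0,.077,.034),.12,threshold=10)); st()
eoat.move_gripper(0,40); ctrl.pause(.2); st()
p=ctrl.state()["tcp_pos"]
print(ctrl.move_l(p+RU.apply([0,.065,0]),.05,threshold=14)); ctrl.pause(.3); st()
im=optics.get_image("side"); cv2.imwrite("pics/pull.png",im[100:300,280:560][:,:,::-1].repeat(2,0).repeat(2,1))
print([(np.round(toU(d["point"]),4),d["confidence"]) for d in optics.mark_of("side","rail_grip")])
optics.get_image("scene")
print([(np.round(toU(d["point"]),4),d["confidence"]) for d in optics.mark_of("scene","rail_face")])
E
```

```text
t 3.7 tcp [ 0.5233 -0.1816  0.22  ] U [-0.0006  0.0755  0.22  ] F [-0.3 -0.2  0.6] M [-0.02  0.01  0.01] w 0.0597 gf 0.0
False
t 5.4 tcp [ 0.5242 -0.1802  0.0347] U [0.0005 0.0767 0.0347] F [ 0.5  0.8 -0.2] M [ 0.02 -0.02  0.01] w 0.06 gf 0.0
t 6.1 tcp [ 0.5237 -0.1802  0.0344] U [0.0001 0.0767 0.0344] F [-1.3 -0.   3.9] M [-0.13  0.24  0.37] w 0.013 gf 40.4
True
t 7.4 tcp [ 0.5148 -0.1293  0.0344] U [-0.0004  0.1285  0.0344] F [0.8 2.1 2.3] M [ 0.52 -0.18  0.3 ] w 0.013 gf 40.9
[(array([-0.0016,  0.1311,  0.0421]), 0.75), (array([0.2644, 0.4756, 0.0021]), 0.33)]
[(array([-0.0006,  0.0809,  0.0052]), 0.79)]
```

View pics/pull.png

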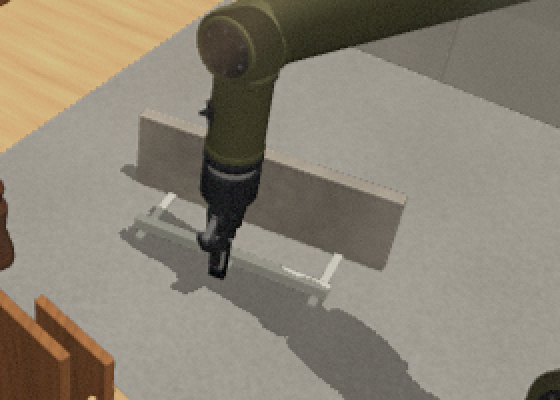

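The rail has moved about 52 mm and sits near the ends of the guide strips. I'll pull again to confirm it is against the hard stop.

```bash
python3 - <<'E'
from h import *
p=ctrl.state()["tcp_pos"]
print(ctrl.move_l(p+RU.apply([0,.012,0]),.02,threshold=22)); st(); ctrl.pause(.3); st()
E
```

```text
True
t 8.0 tcp [ 0.5149 -0.1293  0.0344] U [-0.0004  0.1284  0.0344] F [ 0.8 -0.9  2.2] M [0.38 0.02 0.37] w 0.0133 gf 42.6
t 8.3 tcp [ 0.5149 -0.1293  0.0344] U [-0.0004  0.1284  0.0344] F [-0.4 -4.6  4.7] M [-0.15  0.33  0.34] w 0.0135 gf 42.7
```

```bash
sed -i 's/^O=.*/O=np.array([.5364,-.2586,0]); YU=.162/' h.py; python3 - <<'E'
from h import *
eoat.move_gripper(.05); ctrl.pause(.1)
p=ctrl.state()["tcp_pos"].copy(); ctrl.move_l([p[0],p[1],.2],.2); st()
optics.get_image("side"); print([(np.round(toU(d["point"]),4),d["confidence"]) for d in optics.mark_of("side","rail_face")+optics.mark_of("side","rail_grip")])
ctrl.move_l([p[0],p[1],.33],.25)
eoat.move_gripper(.085,60)
yb=-.205
ctrl.move_ptp([.534,.247,.33],q(yb)); st()
ctrl.pause(.2)
im=optics.get_image("wrist"); cv2.imwrite("pics/w.png",im[:,:,::-1])
for t in("tall_board_top","tall_board"): print(t,[(np.round(d["point"],4),round(d["confidence"],2)) for d in optics.mark_of("wrist",t)])
optics.get_image("scene"); print([(np.round(toU(d["point"]),4),d["confidence"]) for d in optics.mark_of("scene","rail_face")+optics.mark_of("scene","rail_grip")])
im=optics.get_image("scene")
E
```

```text
t 9.9 tcp [ 0.5143 -0.1278  0.1987] U [-0.0007  0.1326  0.1987] F [-0.3 -0.9 -0.6] M [0.03 0.04 0.02] w 0.0499 gf 0.0
[(array([0.002, 0.088, 0.008]), 0.83), (array([-0.0045,  0.131 ,  0.0444]), 0.86), (array([0.0024, 0.0872, 0.0083]), 0.58)]
t 12.5 tcp [0.5348 0.2454 0.3298] U [0.0797 0.4977 0.3298] F [ 0.3  0.2 -0.4] M [ 0.03 -0.02  0.03] w 0.0848 gf 0.0
tall_board_top [(array([0.5336, 0.2485, 0.2316]), 0.67), (array([ 0.5283,  0.2144, -0.0017]), 0.47)]
tall_board [(array([0.2766, 0.3686, 0.0019]), 0.68)]
[(array([-0.0032,  0.0834,  0.0037]), 0.67), (array([0.0002, 0.1305, 0.045 ]), 0.84)]
```

View pics/w.png

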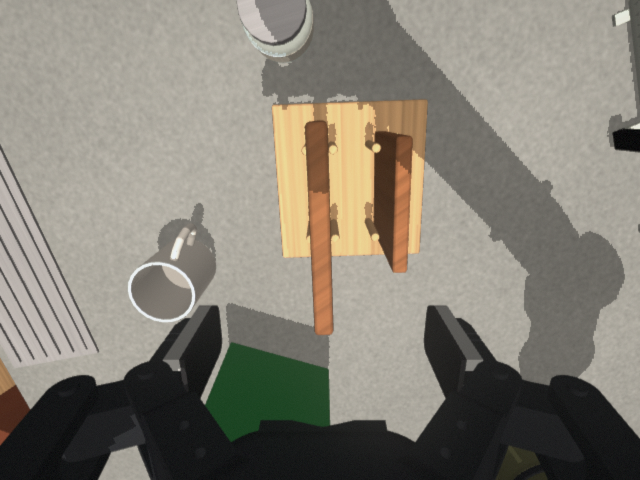

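The wrist view shows the brown board between the open fingers, running from (316,122) to (324,333), about 2° off the tool's axis. The green board lies below it and clear of the grasp. I'll correct the yaw, grasp and lift.

```bash
python3 - <<'E'
from h import *
yb=-.175
ctrl.move_l([.534,.2475,.25],.15,attitude=q(yb))
print(ctrl.move_l([.534,.2475,.188],.1,threshold=10)); st()
eoat.move_gripper(0,60); ctrl.pause(.2); st()
print(ctrl.move_l([.534,.2475,.25],.06,threshold=25)); st()
ctrl.move_l([.534,.2475,.37],.15); st()
ctrl.pause(.2)
im=optics.get_image("side"); cv2.imwrite("pics/lift.png",im[100:340,180:500][:,:,::-1].repeat(2,0).repeat(2,1))
for c in("side","scene"):
    if c=="scene": optics.get_image(c)
    for t in("tall_board_top","tall_board","short_board"): print(c,t,[(np.round(d["point"],4),round(d["confidence"],2)) for d in optics.mark_of(c,t)])
T=box([-.08,-.0075,0],[.08,.0075,.22]); s=ctrl.state()["tcp_pos"]
E
```

```text
False
t 14.5 tcp [0.5344 0.2478 0.1886] U [0.0797 0.5001 0.1886] F [0.1 0.2 0.6] M [-0.03 -0.02 -0.02] w 0.085 gf 0.0
t 15.4 tcp [0.5343 0.2476 0.1883] U [0.0796 0.4999 0.1883] F [ 1.  -0.   1.8] M [ 0.01 -0.14  0.  ] w 0.0145 gf 59.0
False
t 16.6 tcp [0.5338 0.2473 0.2495] U [0.079  0.4997 0.2495] F [-0.2  0.3 -4.3] M [-0.01  0.01 -0.02] w 0.0144 gf 58.4
t 17.5 tcp [0.5337 0.2472 0.3688] U [0.0789 0.4996 0.3688] F [ 0.9 -1.1 -4.8] M [-0.04  0.02 -0.02] w 0.0142 gf 58.5
side tall_board_top [(array([0.2813, 0.3705, 0.2191]), 0.65), (array([0.5325, 0.2504, 0.4122]), 0.64)]
side tall_board [(array([2.796e-01, 3.684e-01, 3.000e-04]), 0.8), (array([0.5323, 0.247 , 0.1981]), 0.61)]
side short_board [(array([0.5233, 0.1684, 0.008 ]), 0.95)]
scene tall_board_top [(array([0.2755, 0.3691, 0.2199]), 0.76), (array([0.5338, 0.2455, 0.4139]), 0.58)]
scene tall_board [(array([ 2.816e-01,  3.703e-01, -1.000e-04]), 0.94), (array([0.5332, 0.245 , 0.1928]), 0.61), (array([ 0.7831,  0.0394, -0.0008]), 0.52)]
scene short_board [(array([0.5234, 0.1729, 0.0132]), 0.7)]
```

View pics/lift.png

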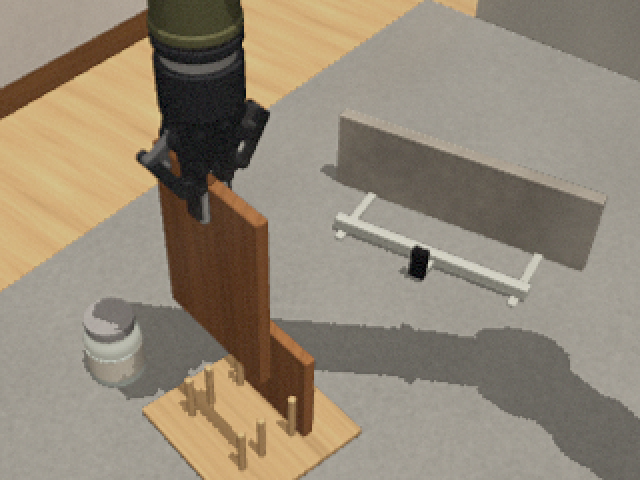

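The side view shows the board hanging straight in the gripper, clear of the dowels. The short board is undisturbed and the rail is out. Now the carry, tilt and lower.

```bash
cat >> h.py <<'E'
D=.1765
def tp(y0,z0,th,x=0): return up(x,y0-D*np.sin(th),z0+D*np.cos(th))
E
python3 - <<'E'
from h import *
ctrl.move_l([.5337,.2472,.42],.15)
ctrl.move_ptp(tp(.14,.22,0.),q(YU)); st()
ctrl.move_ptp(tp(.10,.13,.38),q(YU,.38)); st()
ctrl.move_l(tp(.074,.05,.38),.1)
ctrl.pause(.2); st()
im=optics.get_image("side"); cv2.imwrite("pics/pre.png",im[100:300,280:560][:,:,::-1].repeat(2,0).repeat(2,1))
for c in("side","scene"):
    if c=="scene": optics.get_image(c)
    for t in("tall_board_top","tall_board","rail_face","upstand"): print(c,t,[(np.round(toU(d["point"]),4),round(d["confidence"],2)) for d in optics.mark_of(c,t)])
E
```

```text
t 20.0 tcp [ 0.5141 -0.1188  0.3964] U [0.0006 0.1416 0.3964] F [-0.3  0.3 -3.6] M [ 0.02 -0.05 -0.  ] w 0.0147 gf 58.5
t 20.6 tcp [ 0.5314 -0.2244  0.2928] U [0.0006 0.0346 0.2928] F [ 0.5  0.8 -3.1] M [-0.65 -0.18 -0.03] w 0.0141 gf 58.7
t 21.8 tcp [ 0.5354 -0.2501  0.2147] U [0.0004 0.0086 0.2147] F [-0.5 -0.2 -3.4] M [-0.76 -0.09  0.04] w 0.0145 gf 58.7
side tall_board_top [(array([-0.1524,  0.6613,  0.2207]), 0.97), (array([-2.000e-04, -4.800e-03,  2.548e-01]), 0.75)]
side tall_board [(array([-1.519e-01,  6.637e-01,  1.000e-04]), 0.98), (array([-0.0025,  0.0742,  0.0531]), 0.56)]
side rail_face [(array([0.0014, 0.087 , 0.0084]), 0.77)]
side upstand []
scene tall_board_top [(array([-0.1547,  0.6607,  0.2225]), 0.67), (array([-0.0003, -0.0107,  0.2539]), 0.64)]
scene tall_board [(array([0.0017, 0.0731, 0.0516]), 0.77), (array([-0.1499,  0.6642, -0.0022]), 0.65)]
scene rail_face [(array([-0.0021,  0.0863,  0.0035]), 0.93)]
scene upstand [(array([-0.0021,  0.0027, -0.0003]), 0.95)]
```

View pics/pre.png

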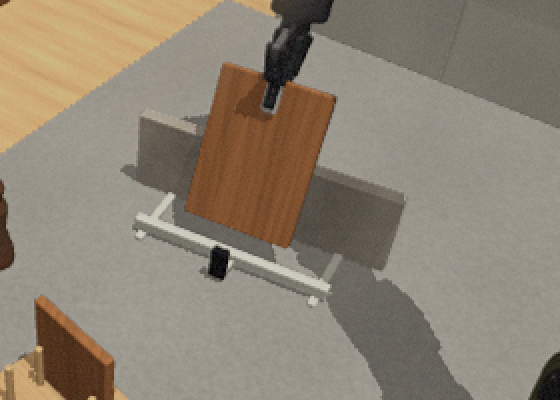

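The view shows the board tilted and centred, with its foot between the upstand and the rail. The networks agree to within a few mm. Next I'll lower it and pivot it back until it makes contact.

```bash
python3 - <<'E'
from h import *
print(ctrl.move_l(tp(.075,.012,.38),.08)); st()
print("land",ctrl.move_l(tp(.075,-.004,.38),.02,threshold=5)); ctrl.pause(.2); s=st()
org=toU(s["tcp_pos"])-[0,-D*np.sin(.38),D*np.cos(.38)]; print("origin",np.round(org,4))
c=org-[0,.0075*np.cos(.38),.0075*np.sin(.38)]
hit=False; th=.38
while th<.56:
    th+=.01
    y0=c[1]+.0075*np.cos(th); z0=c[2]+.0075*np.sin(th)+.0005
    ctrl.move_l(tp(y0,z0,th),.05,attitude=q(YU,th))
    ctrl.pause(.05)
    f=ctrl.state(); F=RU.inv().apply(f["contact_force"]); M=RU.inv().apply(f["moment"])
    print(round(th,3),np.round(F,1),np.round(M,2))
    if F[1]>5: break
st()
E
```

```text
False
t 22.9 tcp [ 0.5349 -0.2491  0.1757] U [0.     0.0097 0.1757] F [-0.5  0.6 -3.9] M [-0.79 -0.14 -0.  ] w 0.0143 gf 58.7
land True
t 23.7 tcp [ 0.535  -0.2497  0.1662] U [0.     0.009  0.1662] F [ 1.2 -1.7  5.5] M [-0.11 -0.15  0.  ] w 0.0143 gf 59.9
origin [0.     0.0745 0.0023]
0.39 [ 0.3 -1.2 -1.1] [-0.85 -0.08 -0.03]
0.4 [-0.4 -0.2 -1.9] [-0.48 -0.1  -0.03]
0.41 [ 0.6  0.1 -2.7] [-0.55 -0.08 -0.04]
0.42 [ 0.7  1.2 -2.6] [-0.78 -0.03 -0.  ]
0.43 [-0.5 -0.4 -3.6] [-0.84  0.03  0.02]
0.44 [ 0.4 -0.4 -3.6] [-0.98 -0.01  0.  ]
0.45 [ 0.2  0.3 -4.2] [-0.89  0.03  0.  ]
0.46 [-0.   0.3 -4.1] [-0.95  0.01 -0.03]
0.47 [-0.5  0.3 -3.5] [-0.96  0.02  0.01]
0.48 [ 0.   0.9 -2.5] [-0.44 -0.22  0.09]
0.49 [0.1 4.4 2.8] [ 0.81 -0.17  0.31]
0.5 [-1.1  6.9  4.4] [ 1.49 -0.02  0.4 ]
t 27.3 tcp [ 0.5382 -0.2665  0.1598] U [ 0.0005 -0.0081  0.1598] F [-2.2  6.6  4.4] M [1.47 0.22 0.4 ] w 0.0143 gf 59.6
```

```bash
python3 - <<'E'
from h import *
p=ctrl.state()["tcp_pos"].copy()
print(ctrl.move_l(p+[0,0,-.004],.02,threshold=6)); ctrl.pause(.3); st()
eoat.move_gripper(.02,20); ctrl.pause(.3); st()
eoat.move_gripper(.05); ctrl.pause(.2)
a=RU.apply([0,-np.sin(.5),np.cos(.5)]); p=ctrl.state()["tcp_pos"].copy()
ctrl.move_l(p+.12*a,.1); ctrl.move_l(p+.12*a+[0,0,.1],.2); ctrl.pause(.3); st()
im=optics.get_image("side"); cv2.imwrite("pics/end.png",im[100:300,280:560][:,:,::-1].repeat(2,0).repeat(2,1))
for c in("side","scene"):
    if c=="scene":
        im=optics.get_image(c); cv2.imwrite("pics/end2.png",im[200:400,80:360][:,:,::-1].repeat(2,0).repeat(2,1))
    for t in("tall_board_top","tall_board","rail_face","rail_grip"): print(c,t,[(np.round(toU(d["point"]),4),round(d["confidence"],2)) for d in optics.mark_of(c,t)])
E
```

```text
True
t 27.8 tcp [ 0.5387 -0.2648  0.1579] U [ 0.0013 -0.0065  0.1579] F [ 0.1 -2.   5.9] M [-0.44 -0.08  0.2 ] w 0.0144 gf 60.3
t 28.4 tcp [ 0.538  -0.2628  0.1567] U [ 0.0009 -0.0044  0.1567] F [-0.6 -0.9  0.6] M [-0.51 -0.06  0.03] w 0.0203 gf 0.0
t 31.3 tcp [ 0.5471 -0.3196  0.3611] U [ 0.0007 -0.0619  0.3611] F [-0.1  0.1  0.2] M [-0.52 -0.11 -0.05] w 0.0501 gf 0.0
side tall_board_top [(array([ 0.0008, -0.0263,  0.1933]), 0.86), (array([-0.1497,  0.6615,  0.2189]), 0.76)]
side tall_board [(array([0.0001, 0.0818, 0.0074]), 0.86), (array([-0.1523,  0.6602, -0.0015]), 0.75)]
side rail_face [(array([0.0024, 0.0876, 0.0066]), 0.82)]
side rail_grip [(array([0.0012, 0.1311, 0.0412]), 0.55)]
scene tall_board_top [(array([-0.0004, -0.0267,  0.1937]), 0.78), (array([-0.1541,  0.6615,  0.22  ]), 0.71)]
scene tall_board [(array([-0.0005,  0.0779,  0.0028]), 0.97), (array([-0.1519,  0.6609, -0.0009]), 0.56)]
scene rail_face [(array([-0.0041,  0.0844,  0.0042]), 0.77)]
scene rail_grip [(array([1.000e-04, 1.333e-01, 4.410e-02]), 0.94), (array([0.    , 0.0763, 0.0027]), 0.39)]
```

View pics/end.png

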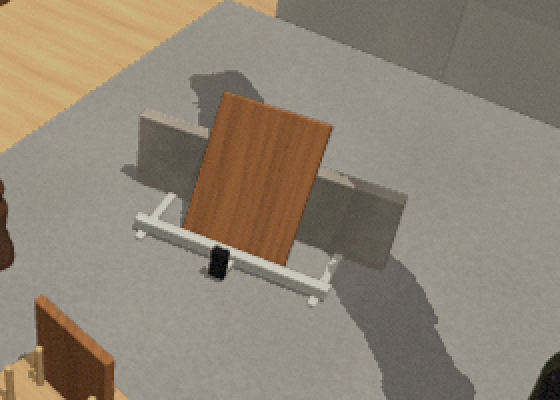

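View pics/end2.png

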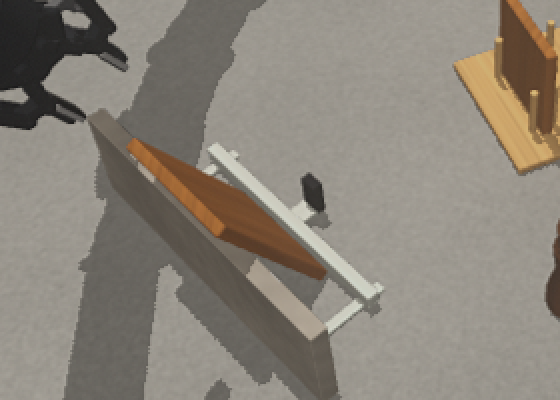

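Both views show the board leaning on the upstand at about 0.50 rad (28.5°), its foot at the rail, square and centred, with the gripper clear. Handing in.

```bash
python3 -c "
from cell import ctrl; print(ctrl.hand_in())"
```

```text
the job is handed in; nothing more can be done
None
```

I pulled the rail out to its stop and leaned the tall board on the upstand at about 28.5°, square, centred, its foot at the rail; the job is handed in at about 31 s of the 67 s allowed, no verdict returned.

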